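Hang the orange-pedal ski brake over the bench rail

TASK

Clear the bench for the next binding job: pick up the ski brake with the orange pedal and hang it over the steel rail, between the two yellow bands, one leg on each side of the bar and square across it, so that its bridge plate lies level on the bar. Set it down on the rail before letting go, do not drop it, and leave the grey-pedal brake and the silver toe piece where they stand.

Things in the scene. Friction and masses are not known exactly. Their poses are not given: they have to be found in the camera images.
- orange_brake: Black ski brake with ORANGE pedal, to be hung. Upside-down U standing on 2 feet; origin: under its centre, at foot level; z up, x across the legs; symmetric. Bridge plate 100 (x) by 46 (y) mm, flat underside 80, top 88 mm up. On its middle the pedal block to grip from above: 40 (x) by 34 (y), 88 to 122 mm up. Feet 14 by 50, 26 tall, at x = +-43 mm, 72 mm free between. 0.2 kg, bottom-heavy.
- grey_brake: Ski brake of the same shape and size but with a GREY pedal; leave it alone. Origin and axes as for the orange one.
- rail: Fixed level steel bar, 20 mm square, flat top 165 mm above the bench, 340 mm long along its y, on dark posts at y = +-160 mm (feet 80 by 40 mm). Origin: on the bench under the bar's middle; z up, x across the bar. Yellow bands 10 mm wide at y = +-80 mm, flush. A brake hung astride has its x along the rail's x and its origin 85 mm above the bench.
- toe_piece: Scratched silver binding toe piece on a dark plate, 94 mm (x) by 56 mm (y), 50 mm tall, standing among the brakes; leave it alone. Origin: centre of its underside, z up.

How it is judged (in metres and radians):
At the end, for the whole second after the job is handed in: The orange-pedal brake hangs at rest astride the bar: its bridge lies on the bar, centred across it within 25 mm, its middle within 55 mm of the rail's middle (clear of both yellow bands), level within 11 degrees and square to the bar within 17 degrees (x of orange_brake in the frame of rail between -0.025 and 0.025 m and y of orange_brake in the frame of rail between -0.055 and 0.055 m and z of orange_brake in the frame of rail between 0.076 and 0.097 m and angle between orange_brake's own z axis and vertical below 0.2 rad and angle between the x axis of orange_brake and the x axis of rail, either way round below 0.3 rad and contact force between orange_brake and rail above 0.3 N and linear speed of orange_brake below 0.03 m/s and angular speed of orange_brake below 0.3 rad/s); the robot touches nothing.
It fails at once if The orange brake is dropped: let go more than 15 mm above its seat on the rail (z of orange_brake in the frame of rail above 0.1 m and contact force between the fingers and orange_brake below 0.02 N and contact force between orange_brake and rail below 0.02 N).
It fails at once if The grey-pedal brake is moved more than 20 mm (distance of grey_brake from where it was at the start of the episode above 0.02 m).
It fails at once if The toe piece is moved more than 20 mm (distance of toe_piece from where it was at the start of the episode above 0.02 m).
It also fails if it takes over 43 s, if anything falls off the work surface, if the arm or the gripper's body presses on something with over 40 N, if the wrist force passes 120 N, or if a joint passes its speed limit or range.

ROBOT

A 6-joint arm with a two-finger parallel gripper is mounted at the origin on the work surface. World frame = base frame: x ahead of the robot, y to its left, z up, the work surface at z = 0. Lengths are in m, angles in degrees, forces in N, time in s.
With the tool pointing down it reaches from about 0.25 to 0.725 m from the base axis. Payload 9.7 kg.
Tool frame: the origin (TCP) lies on the centre line of the jaws, within the pads' length; the fingertips stand 17 mm ahead of it and the grasp point (between the pads) lies 2 mm behind it (bot.tip_extent is the distance from the TCP to the fingertips, in m); z points along the fingers, y is the line along which they close (so a half turn about z gives the same grasp; the last joint's range is limited). The gripper opens to 85 mm and grips with 20 to 120 N. Pads are 22 mm wide; open, the fingers measure 114 mm over their backs; the gripper's body (76 mm by 85 mm) begins 54 mm behind the grasp point. The pads swing forward as they close: fully open they stand 13 mm farther back than shut.
Start: joints at [-77.349, 4.979, 10.078, 95.1, 0, 90], TCP at [0.12, -0.537, 0.248] pointing down, gripper open.
Joint ranges: [-179.16, 179.16], [-48.56, 103.87], [-65.8, 70.77], [-126.05, 130.52], [-82.76, 87.17], [-180, 180]. Speed limits (degrees/s): [127.2, 127.2, 147.25, 180, 180, 180].

INTERFACE

Orientations are given as [roll, pitch, yaw] about the fixed x, y, z axes, in that order (R = Rz(yaw) Ry(pitch) Rx(roll)).
In Python, from workcell import bot gives the robot as it stands.
- The arm moves only by the tool carry_out, never from a script. Its argument "moves" is text: rows parted by semicolons, each of 7 numbers parted by spaces: the shift along the tool's x, y, z in mm, then the turn, a rotation vector about the tool's x, y, z in degrees, then the finger opening in mm, from 0 to 85.4. A call has 1 to 20 rows; each row is the pose to reach, as a shift and turn from the pose commanded when the call began, along the tool's axes at that moment; what a row does not reach only later rows make up. A row lasts 1/10 s, in which the tool goes at most 50 mm and 8.59 degrees, less where a joint would pass 70% of its speed; a pose out of reach is approached as far as the arm can. A call with a gripper value outside its range is refused whole. The fingers move at their own pace and stop on an object; "force" is the grip in N (left out, the last holds). Time passes only in rows, so rows that repeat a pose let the fingers close. It gives the time, the measured TCP pose, the force, the opening and the grip force at its end, in the units of the state.
- bot.get_obs(): the state, without advancing time (a new reading comes with each control period).
- bot.camera(name): name is "side" or "top"; returns a dict with "img" (384x512x3 uint8, red, green, blue), "mtx" (3x3 intrinsics, pixels), "k1" (the pictures are not rectified: a ray, as slopes to the right and down, at radius r is drawn at 1 + k1 r^2 times it, then the intrinsics apply), "position" and "orientation" of the camera in the world. Camera axes: x right, y up, looking along -z (the intrinsics and any distortion apply to the point x, -y, -z); pixel columns grow to the right and rows downward; lengths in m; the calibration is good to about 2 mm. A picture is of the moment at which its call begins. There is no depth.
- bot.job_done(): hands the job in; it is judged then, once.
The state is a dict: "time": time; "q": joint angles; "qd": joint speeds; "joint_efforts": joint torques, N m; "ee_pos": TCP position; "tcp_rot": TCP orientation; "wrist_force": force on the tool from outside, world axes, zero at the start; "torque": the same for the moment, N m; "opening": finger opening in m; "grasp_force": force on a finger pad.
Only numpy, scipy, OpenCV 4.12 (cv2) and the standard library are available. Lean on these libraries where they do the work, as an engineer would, in place of code of your own. Each camera call takes 0.05 s, during which the arm holds its last target. There are 200 camera calls.

## Working session

There is one attempt and no reset: what is moved stays moved. The work goes in short steps, Python scripts to look and compute and a tool call to move; the robot and the scene stay as the last step left them, time stands still between calls to the robot, and variables do not carry over. Pictures are saved under pics/ and viewed, at most 10 in all, crops included, and the job is handed in when it is done.

Besides the shell and the picture viewer there is one more tool, called after "Request:" as name(argument=value, ...) on one line, values as JSON. carry_out: Moves the arm, as the interface text tells. Its arguments: {"type":"object","properties":{"moves":{"type":"string"},"force":{"type":"number"}},"required":["moves"]}

```bash
mkdir -p pics; cat > h.py <<'E'
import numpy as np, cv2
from scipy.spatial.transform import Rotation as R
from workcell import bot
def rot(c):
    o=np.array(c["orientation"],float)
    return o if o.shape==(3,3) else R.from_euler('xyz',o,degrees=True).as_matrix()
def ray(c,px):
    k=c["k1"]; d=cv2.undistortPoints(np.array(px,float).reshape(-1,1,2),np.array(c["mtx"]),np.array([k,0,0,0.])).reshape(-1,2)
    v=np.c_[d[:,0],-d[:,1],-np.ones(len(d))]@rot(c).T
    return np.array(c["position"]),v
def onz(c,px,z):
    p,v=ray(c,px); return p+v*((z-p[2])/v[:,2])[:,None]
def tri(c1,a,c2,b):
    p,u=ray(c1,[a]);q,w=ray(c2,[b]);u,w=u[0],w[0]
    s=np.linalg.lstsq(np.c_[u,-w],q-p,rcond=None)[0]
    A=p+s[0]*u;B=q+s[1]*w; return (A+B)/2,np.linalg.norm(A-B)
E
python3 - <<'E'
from h import *
import pickle
cs={n:bot.camera(n) for n in("side","top")}
pickle.dump(cs,open("c0.pkl","wb"))
for n,c in cs.items():
    cv2.imwrite(f"pics/{n}0.png",c["img"][:,:,::-1]); print(n,c["mtx"],c["k1"],c["position"],c["orientation"])
print(bot.get_obs())
E
```

```text
side [[439.48862046   0.         258.16727745]
 [  0.         439.48862046 186.37589691]
 [  0.           0.           1.        ]] -0.07197403769132625 [0.25832356 0.55841447 0.74231989] [  42.16717068   -0.63254723 -150.75143057]
top [[442.61413466   0.         253.81649588]
 [  0.         442.61413466 192.69469286]
 [  0.           0.           1.        ]] 0.05210740663356806 [0.36662582 0.00316102 0.95256282] [ 1.17479120e+01  3.77895949e-02 -9.05446067e+01]
{'time': 0.1, 'q': array([-7.73519236e+01,  5.00621897e+00,  1.00384407e+01,  9.50984254e+01,
        6.19167276e-04,  9.00011318e+01]), 'qd': array([ 0.09883687, -0.06193899,  0.08858838, -0.02210729,  0.10076039,
       -0.08551294]), 'joint_efforts': array([ 4.57669239e-04, -5.21562946e+01,  4.65653729e+01,  1.60544267e-02,
        5.72646331e-05,  1.13439549e-05]), 'ee_pos': array([ 0.12039186, -0.53647407,  0.24766559]), 'tcp_rot': array([-1.79933796e+02, -6.17859098e-04,  1.26469439e+01]), 'wrist_force': array([-0.26584306, -0.59759179,  0.10612776]), 'torque': array([ 0.01158533, -0.05679687, -0.01886448]), 'grasp_force': 0.0, 'opening': 0.08536787121426112}
```

View pics/top0.png

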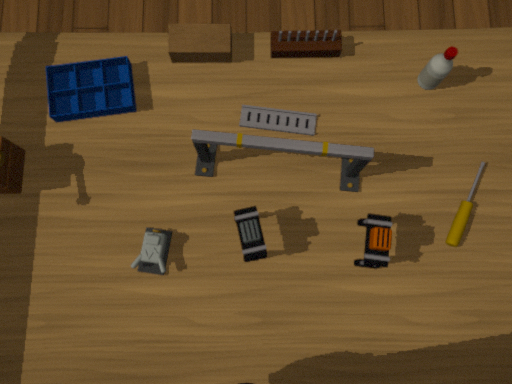

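View pics/side0.png

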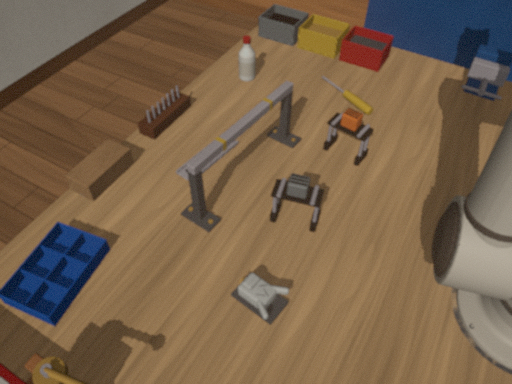

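The top view has the orange pedal at about (379,238), the grey brake at (250,234) and the toe piece at (154,250). The yellow bands are at (240,139) and (325,148). In the side view the orange pedal is at (351,120) and the rail runs from (190,172) to (288,88).

```bash
cat > m.py <<'E'
from h import *
import pickle,sys
cs=pickle.load(open("c0.pkl","rb"))
def comps(c,lo,hi,box,amin):
    hsv=cv2.cvtColor(c["img"],cv2.COLOR_RGB2HSV); m=cv2.inRange(hsv,lo,hi)
    z=np.zeros_like(m); x0,y0,x1,y1=box; z[y0:y1,x0:x1]=m[y0:y1,x0:x1]
    n,l,s,ce=cv2.connectedComponentsWithStats(z)
    return [(s[i,4],ce[i].round(1),cv2.minAreaRect(np.argwhere(l==i)[:,::-1].astype(np.float32))) for i in range(1,n) if s[i,4]>=amin]
T,S=cs["top"],cs["side"]
OR=((3,170,110),(16,255,255)); YE=((22,190,110),(32,255,255))
for nm,c,b1,b2 in(("top",T,(355,205,400,275),(190,125,380,165)),("side",S,(320,100,380,140),(180,80,300,180))):
    print(nm,"orange",comps(c,*OR,b1,15)); print(nm,"yellow",comps(c,*YE,b2,4))
a=cv2.resize(T["img"][200:280,340:420],None,fx=5,fy=5,interpolation=cv2.INTER_CUBIC)
b=cv2.resize(S["img"][100:180,310:390],None,fx=5,fy=5,interpolation=cv2.INTER_CUBIC)
d=cv2.resize(S["img"][80:180,180:300],(480,400),interpolation=cv2.INTER_CUBIC)[:200*2]
cv2.imwrite("pics/crop1.png",np.hstack([a,b])[:,:,::-1])
cv2.imwrite("pics/crop2.png",d[:,:,::-1])
E
python3 m.py
```

```text
top orange [(np.int32(292), array([379.8, 238.4]), ((380.71954345703125, 238.02438354492188), (21.092424392700195, 19.988109588623047), 6.34019136428833))]
top yellow [(np.int32(47), array([239.1, 138.2]), ((239.0, 138.0), (10.0, 4.0), 90.0)), (np.int32(49), array([324.8, 146.8]), ((325.0, 147.0), (10.0, 4.0), 90.0))]
side orange [(np.int32(306), array([351. , 119.8]), ((351.2577209472656, 119.67009735107422), (18.682369232177734, 18.27623176574707), 23.96249008178711))]
side yellow []
```

View pics/crop1.png

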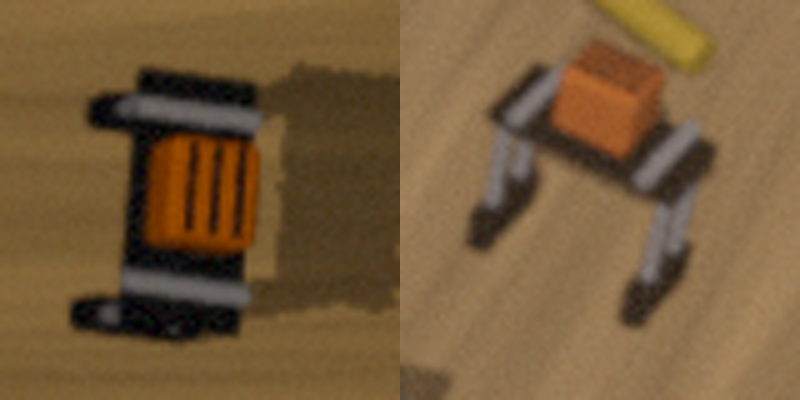

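View pics/crop2.png

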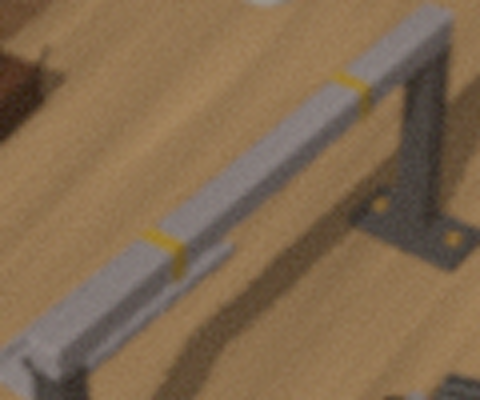

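The crops give the pedal's top-face centre at (382.5,238.5) in the top view and (352.4,114.4) in the side view. The band tops in the side view are at (221,139.5) and (268,100). The plate edge ends in the top view are around (391.5,217) and (388,266), and (368.4,214) and (365,266).

```bash
cat >> m.py <<'E'
print("----")
print("pedal",tri(T,(382.2,238.4),S,(352,114.0)))
A=tri(T,(239,138),S,(220.6,139.2));B=tri(T,(324.8,146.8),S,(267.6,99.8)); print(A,B)
for z in (.165,): 
    P=onz(T,[(239,138),(324.8,146.8)],z); print("bands top@z",P, P.mean(0), "rail y dir",np.degrees(np.arctan2(*(P[0]-P[1])[[1,0]])),np.linalg.norm(P[0]-P[1]))
P=onz(T,[(391.5,217),(388,266),(368.4,214),(365,266)],.086); print("plate",P)
for i in(0,2): print("brake x yaw",np.degrees(np.arctan2(*(P[i]-P[i+1])[[1,0]])))
P=onz(T,[(368,221),(391.5,225),(365,256),(389.5,259.5)],.088)
for i in(0,2): print("bars yaw(y)",np.degrees(np.arctan2(*(P[i]-P[i+1])[[1,0]])))
print("pedal@.122",onz(T,[(382.2,238.4)],.122),onz(S,[(352,114)],.122))
for n,px in (("grey",(250,232)),("toe",(154,250))): print(n,onz(T,[px],.1))
E
python3 m.py | sed '1,/----/d'
```

```text
pedal (array([ 0.45094773, -0.23759357,  0.11871405]), np.float64(0.0015011462594522735))
(array([0.63319026, 0.02839648, 0.16683915]), np.float64(0.001921966250191954)) (array([ 0.61452054, -0.13030965,  0.16628343]), np.float64(0.0021838687016169224))
bands top@z [[ 0.63478722  0.02874717  0.165     ]
 [ 0.61602818 -0.13027661  0.165     ]] [ 0.6254077  -0.05076472  0.165     ] rail y dir 83.27226868059067 0.16012639633905829
plate [[ 0.49540218 -0.26828935  0.086     ]
 [ 0.40049777 -0.25441419  0.086     ]
 [ 0.50173313 -0.22358387  0.086     ]
 [ 0.40071269 -0.21053242  0.086     ]]
brake x yaw -8.317798165561456
brake x yaw -7.361610703342529
bars yaw(y) 79.66080939957415
bars yaw(y) 81.51391878462475
pedal@.122 [[ 0.44988184 -0.23679193  0.122     ]] [[ 0.45067131 -0.23328026  0.122     ]]
grey [[0.46647778 0.01014406 0.1       ]]
toe [[0.43399534 0.19370155 0.1       ]]
```

Request:
carry_out(moves="20 -11 0 0 0 1 85; 55 -31 5 0 0 3 85; 92 -52 10 0 0 5 85; 130 -73 15 0 0 7 85; 168 -95 20 0 0 9 85; 206 -116 30 0 0 11 85; 244 -138 40 0 0 13 85; 282 -160 50 0 0 15 85; 318 -180 58 0 0 17 85; 350 -198 64 0 0 19 85; 375 -212 67 0 0 20.6 85; 387 -219 68 0 0 20.6 85; 387 -219 68 0 0 20.6 85; 387 -219 68 0 0 20.6 85", force=50)

```text
time: 1.5
ee_pos: [0.4497, -0.2386, 0.1803]
tcp_rot: [180.0, 0.0, -7.9]
wrist_force: [-0.2, 0.8, 1.3]
opening: 0.085
grasp_force: 0.0
```

```bash
python3 - <<'E'
from h import *
o=bot.get_obs();print(o['time'],o['ee_pos'],o['tcp_rot'],bot.tip_extent)
a=bot.camera("top")["img"][170:310,300:440];b=bot.camera("side")["img"][50:190,280:420]
cv2.imwrite("pics/c3.png",cv2.resize(np.hstack([a,b]),None,fx=2.8,fy=2.8,interpolation=cv2.INTER_CUBIC)[:,:,::-1])
E
```

```text
1.5 [ 0.4496887  -0.2385663   0.18029626] [ 1.79989521e+02  2.54811178e-02 -7.90916144e+00] 0.017
```

View pics/c3.png

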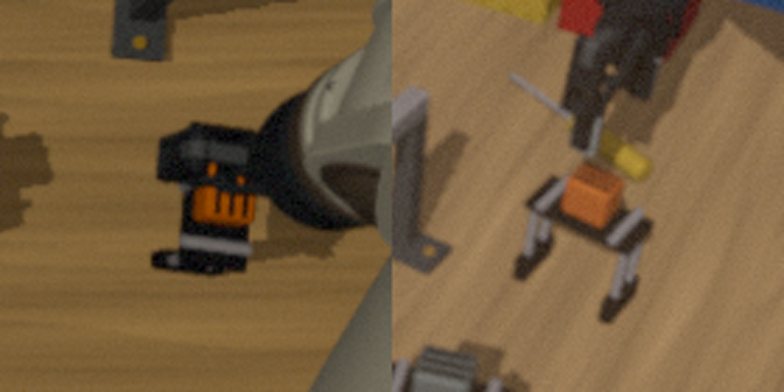

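The gripper stands squarely above the pedal: in the crop the fingers are at about (590,110), just over the pedal at (592,195). Next I descend and grip.

Request:
carry_out(moves="0 0 15 0 0 0 85; 0 0 35 0 0 0 85; 0 0 52 0 0 0 85; 0 0 63 0 0 0 85; 0 0 68 0 0 0 85; 0 0 68 0 0 0 85; 0 0 68 0 0 0 50; 0 0 68 0 0 0 40; 0 0 68 0 0 0 30; 0 0 68 0 0 0 20; 0 0 68 0 0 0 20; 0 0 68 0 0 0 20; 0 0 68 0 0 0 20; 0 0 68 0 0 0 20", force=50)

```text
time: 3.0
ee_pos: [0.4505, -0.2383, 0.1129]
tcp_rot: [180.0, -0.1, -7.9]
wrist_force: [-0.0, 1.2, 4.9]
opening: 0.0329
grasp_force: 50.7
```

Request:
carry_out(moves="0 0 -5 0 0 0 20; 0 0 -15 0 0 0 20; 0 0 -30 0 0 0 20; 0 0 -50 0 0 0 20; 0 0 -72 0 0 0 20; 0 0 -95 0 0 0 20; 0 0 -118 0 0 0 20; 0 0 -140 0 0 0 20; 0 0 -160 0 0 0 20; 0 0 -177 0 0 0 20; 0 0 -188 0 0 0 20; 0 0 -194 0 0 0 20; 0 0 -195 0 0 0 20; 0 0 -195 0 0 0 20")

```text
time: 4.4
ee_pos: [0.45, -0.2382, 0.3068]
tcp_rot: [-180.0, 0.0, -8.0]
wrist_force: [-0.6, -0.3, -3.0]
opening: 0.0332
grasp_force: 49.9
```

```bash
python3 - <<'E'
from h import *
o=bot.get_obs();print(o['time'],o['ee_pos'],o['tcp_rot'],o['opening'],o['wrist_force'])
Rm=R.from_euler('xyz',o['tcp_rot'],degrees=True).as_matrix()
print("to rail, tool axes mm",Rm.T@(np.array([.625,-.051,o['ee_pos'][2]])-o['ee_pos'])*1000)
a=bot.camera("top")["img"][120:330,300:510];b=bot.camera("side")["img"][20:230,270:480]
cv2.imwrite("pics/c4.png",cv2.resize(np.hstack([a,b]),None,fx=1.9,fy=1.9,interpolation=cv2.INTER_CUBIC)[:,:,::-1])
E
```

```text
4.4 [ 0.45003406 -0.23819279  0.30682309] [-1.79986130e+02  3.93171432e-02 -7.95112732e+00] 0.03322201169883233 [-0.60989986 -0.33246807 -2.95958491]
to rail, tool axes mm [ 1.47389789e+02 -2.09595970e+02 -5.04043062e-02]
```

View pics/c4.png

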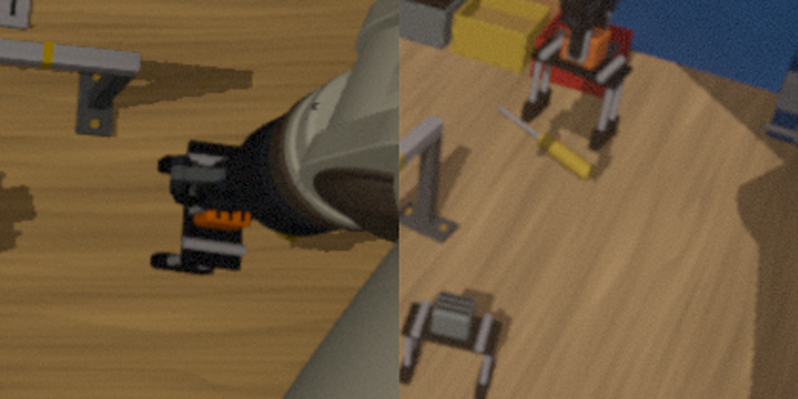

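The brake is held level, its pedal at (225,218) and (585,48) in the crop, with about 30 mm between its feet and the rail's top height. Next I carry it over the rail.

Request:
carry_out(moves="4 -6 0 0 0 0 20; 12 -17 0 0 0 -0.3 20; 24 -34 0 0 0 -0.5 20; 38 -54 0 0 0 -0.7 20; 53 -76 0 0 0 -0.9 20; 68 -97 0 0 0 -1 20; 83 -119 0 0 0 -1.2 20; 98 -140 0 0 0 -1.3 20; 112 -160 0 0 0 -1.3 20; 124 -177 0 0 0 -1.3 20; 134 -191 0 0 0 -1.3 20; 141 -201 0 0 0 -1.3 20; 145 -207 0 0 0 -1.3 20; 147 -210 0 0 0 -1.3 20; 147 -210 0 0 0 -1.3 20; 147 -210 0 0 0 -1.3 20")

```text
time: 6.1
ee_pos: [0.6235, -0.0609, 0.3075]
tcp_rot: [-179.6, -0.0, -5.7]
wrist_force: [0.3, 0.4, -1.7]
opening: 0.0332
grasp_force: 49.9
```

```bash
python3 - <<'E'
from h import *
o=bot.get_obs();print(o['time'],o['ee_pos'],o['tcp_rot'],o['opening'],o['wrist_force'])
a=bot.camera("top")["img"][40:250,180:390];b=bot.camera("side")["img"][20:230,150:360]
cv2.imwrite("pics/c5.png",cv2.resize(np.hstack([a,b]),None,fx=1.9,fy=1.9,interpolation=cv2.INTER_CUBIC)[:,:,::-1])
E
```

```text
6.1 [ 0.62350253 -0.06086696  0.30750879] [-1.79581816e+02 -9.29478533e-03 -5.70593679e+00] 0.033162396884139654 [ 0.32652718  0.4309897  -1.74734488]
```

View pics/c5.png

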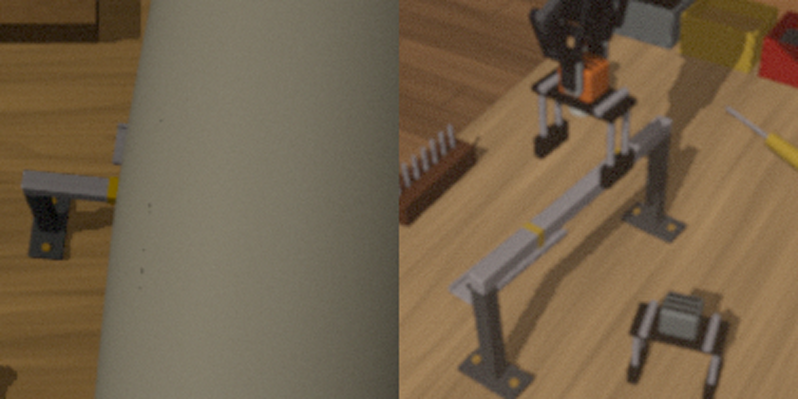

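The brake is astride the bar's line, feet at about (550,140) and (617,170) in the crop, and still settling. I'll hold before descending.

Request:
carry_out(moves="0 0 0 0 0 0 20; 0 0 0 0 0 0 20; 0 0 0 0 0 0 20")

```text
time: 6.5
ee_pos: [0.6237, -0.0606, 0.3074]
tcp_rot: [-179.6, -0.0, -5.7]
wrist_force: [-0.3, 0.4, -2.4]
opening: 0.0335
grasp_force: 49.9
```

Request:
carry_out(moves="0 0 5 0 0 0 20; 0 0 15 0 0 0 20; 0 0 28 0 0 0 20; 0 0 42 0 0 0 20; 0 0 56 0 0 0 20; 0 0 70 0 0 0 20; 0 0 83 0 0 0 20; 0 0 93 0 0 0 20; 0 0 100 0 0 0 20; 0 0 103 0 0 0 20; 0 0 103 0 0 0 20; 0 0 103 0 0 0 20")

```text
time: 7.7
ee_pos: [0.624, -0.0598, 0.2049]
tcp_rot: [-179.6, -0.0, -5.6]
wrist_force: [-0.2, 0.6, -1.0]
opening: 0.0331
grasp_force: 49.9
```

```bash
python3 - <<'E'
from h import *
o=bot.get_obs();print(o['time'],o['ee_pos'],o['tcp_rot'],o['opening'],o['wrist_force'])
b=bot.camera("side")["img"][60:210,170:320]
cv2.imwrite("pics/c6.png",cv2.resize(b,None,fx=4,fy=4,interpolation=cv2.INTER_CUBIC)[:,:,::-1])
E
```

```text
7.7 [ 0.6239749  -0.05975694  0.20486447] [-1.79575529e+02 -4.15308726e-02 -5.64897179e+00] 0.03312423413542376 [-0.24935624  0.56165388 -1.02692146]
```

View pics/c6.png

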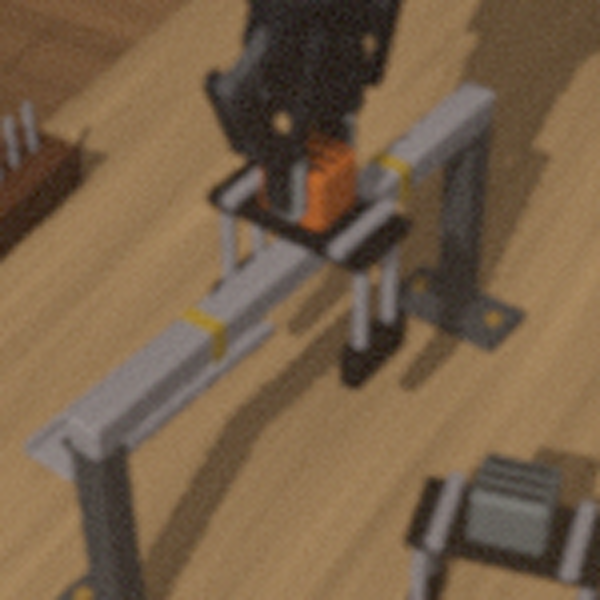

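The brake is astride the bar, its plate at about (310,220) between the bands at (205,320) and (395,165). It is a few millimetres above its seat, so I lower it gently.

Request:
carry_out(moves="0 0 2 0 0 0 20; 0 0 4 0 0 0 20; 0 0 5 0 0 0 20; 0 0 6 0 0 0 20; 0 0 7 0 0 0 20; 0 0 7 0 0 0 20; 0 0 7 0 0 0 20")

```text
time: 8.45
ee_pos: [0.6238, -0.0597, 0.1981]
tcp_rot: [-179.6, -0.0, -5.6]
wrist_force: [-2.3, 0.4, 3.9]
opening: 0.0335
grasp_force: 50.8
```

The vertical force has gone positive, so the brake is in contact. I'll release it, then retreat.

Request:
carry_out(moves="0 0 0 0 0 0 35; 0 0 0 0 0 0 40; 0 0 0 0 0 0 45; 0 0 0 0 0 0 55; 0 0 0 0 0 0 65; 0 0 0 0 0 0 75; 0 0 0 0 0 0 75; 0 0 0 0 0 0 75; 0 0 -5 0 0 0 75; 0 0 -15 0 0 0 75; 0 0 -30 0 0 0 75; 0 0 -50 0 0 0 75; 0 0 -70 0 0 0 75; 0 0 -90 0 0 0 75; 0 0 -100 0 0 0 75; 0 0 -103 0 0 0 75; 0 0 -103 0 0 0 75")

```text
time: 10.15
ee_pos: [0.6239, -0.0605, 0.3003]
tcp_rot: [-179.6, -0.0, -5.7]
wrist_force: [0.3, -0.1, -0.3]
opening: 0.0752
grasp_force: 0.0
```

```bash
python3 - <<'E'
from h import *
o=bot.get_obs();print(o['time'],o['ee_pos'],o['tcp_rot'],o['opening'],o['wrist_force'])
b=bot.camera("side")["img"][60:210,170:320]
cv2.imwrite("pics/c7.png",cv2.resize(b,None,fx=4,fy=4,interpolation=cv2.INTER_CUBIC)[:,:,::-1])
E
```

```text
10.15 [ 0.62387978 -0.06049222  0.30027032] [-1.79574215e+02 -8.16567973e-03 -5.65020767e+00] 0.07519611860700424 [ 0.2607252  -0.05664123 -0.25906262]
```

View pics/c7.png

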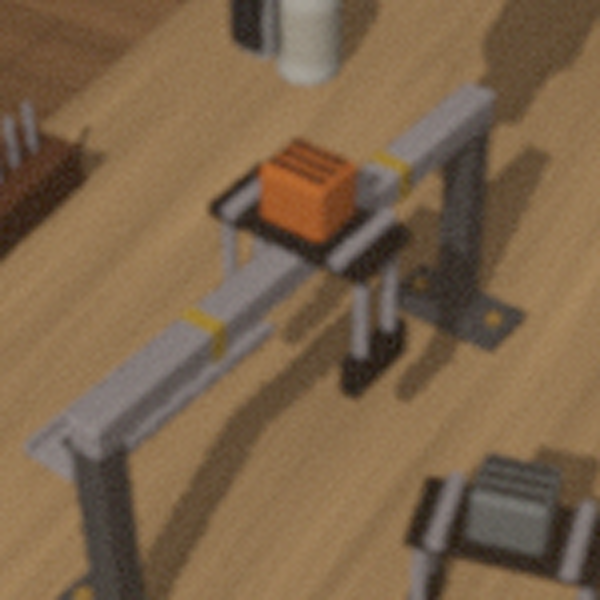

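The brake hangs level and square on the bar, pedal at (308,190) between the two bands, and the gripper is clear of it.

```bash
python3 -c "
from workcell import bot
print(bot.job_done())"
```

```text
the job is handed in; nothing more can be done
None
```

The orange-pedal brake was set down on the rail before release and hangs level and square between the yellow bands; I did not move the grey-pedal brake or the toe piece, and the job was handed in after about 10 s with no verdict returned.

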